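# Pin the wax-injection mould and clamp it in the screw press until the slip clutch clicks

## Task

Get the ring mould ready for wax injection: take the yellow-headed alignment pin out of its wooden block and push it down the hole at the rear end (away from the screw) through both aluminium halves of the mould until its flange sits on the top half, then slide the pinned mould along the press bed, without lifting it off the bed, until it is fully home against the end stop under the screw. Then wind the crank clockwise until the pad is tight on the mould and the slip clutch gives way and clicks a few times, and leave it clamped. Do not disturb the other things on the bench.

Things in the scene. Friction and masses are not known exactly. Their poses are not given: they have to be found in the camera images.
- press: Bench screw press, fixed, blue-green casting. Origin on the bench top (z 0) right under the screw axis; own x along the bed from the open loading end (x -225 mm) to the end stop, y across, z up. Base 300 x 150 mm; its flat top, the bed, is 18 mm above the bench. Columns 20 mm across at x 0, y +-59 carry a crosshead 34 deep, 150 wide, 116 to 148 mm above the bench; nuts to 161 mm.
- end_stop (a point): Middle of the end stop's foot on the bed, at press x +55 mm, y 0, z 18: face of a steel bar across the bed, 24 mm high. Home: the mould's front end against it, mould origin at press x 0, y 0 (+-2). Guide rails 10 mm high lead there: inner faces at y +-34 mm from x -45 to +55, flared lead-ins from x -84 (about 106 mm apart there).
- ram: Round pressure pad (44 mm across, 12 thick, rubber face below) at the foot of the screw on the press axis, with the screw, clutch and crank it carries; all go down as the crank turns clockwise, 20 mm a turn. Origin: centre of the pad's lower face. It starts 6 to 14 mm above the top of a mould on the bed, so the mould slides in under it as it is.
- spindle (a joint): Turn of the screw, rad, growing as wound clockwise seen from above (pad down 3.18 mm per rad). Starts between 0 and 2.6; the pad meets the mould at about 4.4 and the screw then stops. It takes 0.16 N m to turn and stays where it is left.
- clutch (a joint): Slip of the clutch, rad: black clutch cap with crank against the screw, growing clockwise, 0 at the start. It stays about 0 while the screw turns freely; once the pad is tight it slips at 0.30 N m (5 N at the crank grip) and grows. A click is 0.26 rad; a few clicks is 0.6 rad or more, more does no harm. White marks on cap and steel collar below it part as it slips.
- crank_grip (a point): Middle of the crank's upright black grip, a freely spinning sleeve 21 mm across, 47 tall, 62 mm out from the press axis; 213 to 222 mm above the bench at the start, going down with the screw. The steel crank arm (14 wide) below it has its top 25 mm below this point; the clutch cap (54 mm across, top 9 mm below this point) is on the axis. Can be pushed round on its trailing side.
- mould_bottom: Lower, grey half of the aluminium mould, 110 x 64 x 25 mm, loose on the loading end of the bed, 145 to 155 mm short of home, up to 8 mm and 0.12 rad off line. Origin: centre of its underside; x along its length to the end stop, z up. A fixed stud at its front end registers the top half. Both halves weigh about 0.75 kg and slide with 2 to 8 N, together if pushed squarely on the rear end.
- mould_top: Upper, bright half of the aluminium mould, 110 x 64 x 25 mm, stacked on the lower half; its top is 50 mm above the lower half's underside, 68 mm above the bench. Origin: centre of its underside; axes as the lower half.
- top_hole (a point): Centre of the mouth of the pin hole in the top face of the upper half: 42 mm from the mould's centre towards its rear end (x -42), on the middle line; 12 mm across, straight through the half.
- bottom_hole (a point): Centre of the mouth of the pin hole in the lower half's top face, right under top_hole, 12 mm across, 23 mm deep.
- pin: Alignment pin, upright in the middle hole of its block: steel shank 10 mm across, 44 long with chamfered tip, flange 26 across and 5 thick, yellow knurled head 24 across and 31 tall; 80 mm over all, 0.07 kg. Origin at the tip, z along the axis to the head. In the mould the flange rests on the top half and the head ends 104 mm above the bench.
- pin_tip (a point): Lower end of the pin, its origin.
- pin_shoulder (a point): Centre of the underside of the pin's flange, 44 mm above the tip.
- pin_head (a point): Where to grip the yellow head, on its axis 66 mm above the tip: 14 mm below the head's top, 17 mm above the flange's top.
- pin_block: Wooden block 100 x 56 x 60 mm, fixed, with three holes 12 mm across and 50 deep, 33 mm apart along its x; the pin stands in the middle one, its flange on the block's top. Origin: centre of its underside.
- wax_block: Bystander: green carving-wax slab 90 x 58 x 22 mm, loose. Origin: centre of its underside.
- wax_tube: Bystander: green wax ring tube standing on end, 27 mm across, 100 tall, loose. Origin: centre of its underside.
- scriber: Bystander: yellow-handled scriber about 140 mm long, 12 mm thick, lying loose along its x.
- needle_file: Bystander: needle file with wooden handle, 175 mm long, 12 mm thick, lying loose along its x.
- dish: Bystander: white china bowl 84 mm across, 35 mm high, loose. Origin: centre of its underside.
- jar: Bystander: white jar with blue cap, 60 mm across, 75 mm high, loose. Origin: centre of its underside.
- caliper: Bystander: digital caliper 165 mm long, 12 mm thick, lying loose along its x.
Things that resemble listed ones, but are neither listed nor needed, are in the scene too. What is shaped like the pin but white is not meant. What is shaped like the mould_top but purple is not meant.

How it is judged:
By the outcome, as a careful person would: the job done as asked, in the order asked, and still so for the second after the job is handed in, with the robot touching nothing.
It also fails if it takes over 67 s, if anything falls off the work surface, if the arm or the gripper's body presses on something with over 40 N, if the wrist force passes 120 N, or if a joint passes its speed limit or range.

## Robot

A 7-joint arm with a two-finger parallel gripper is mounted at the origin on the work surface. World frame = base frame: x ahead of the robot, y to its left, z up, the work surface at z = 0. Lengths are in m, angles in rad, forces in N, time in s.
With the tool pointing down it reaches from about 0.425 to 0.925 m from the base axis. Payload 6.8 kg.
Tool frame: the origin (TCP) lies on the mounting face of the last link; the fingertips stand 173 mm ahead of it and the grasp point (between the pads) lies 155 mm ahead of it; z points along the fingers, y is the line along which they close (so a half turn about z gives the same grasp; the last joint's range is limited). The gripper opens to 85 mm and grips with 20 to 120 N. Pads are 22 mm wide; open, the fingers measure 114 mm over their backs; the gripper's body (76 mm by 85 mm) begins 54 mm behind the grasp point. The pads swing forward as they close: fully open they stand 13 mm farther back than shut.
Start: joints at [1.206, 0.477, 0.022, 1.555, -0.011, 1.109, -0.083], TCP at [0.171, -0.653, 0.405] pointing down, gripper open.
Joint ranges: [-2.96, 2.96], [-0.34, 2.1], [-1.41, 1.46], [0.24, 2.44], [-1.37, 4.51], [0.17, 1.92], [-2.96, 2.96]. Speed limits (rad/s): [2.39, 2.39, 3.14, 3.14, 3.14, 3.14, 3.14].

## Interface

Orientations are given as a unit quaternion [w, x, y, z].
In Python, from station import bot gives the robot as it stands. The module is installed in compiled form; this text tells all that it offers.
- The arm moves only by the shell command python3 -m pendant 'ROWS' [FORCE]. ROWS is JSON, a list of rows, each a list of 5 numbers: the finger opening in m, from 0 to 0.0854, then the shift along the tool's x, y, z in m, then the turn about the tool's z in degrees. In form: [[jaw, x, y, z, yaw], ...]. A call has 1 to 12 rows; each row shifts and turns the commanded pose from where the row before left it, along the tool's axes as they then stand; what a row does not reach is not made up. A row lasts 1/12 s, in which the tool goes at most 41.7 mm and 7.16 degrees, less where a joint would pass 70% of its speed; a pose out of reach is approached as far as the arm can. A call with a gripper value outside its range is refused whole. The fingers move at their own pace and stop on an object; FORCE is the grip in N (left out, the last holds). Time passes only in rows, so rows that do not move let the fingers close. It gives the time, the measured TCP pose, the force, the opening and the grip force at its end, in the units of the state.
- bot.get_obs(): the state, without advancing time (a new reading comes with each control period).
- bot.read_camera(name): name is "scene" or "top" or "wrist"; returns (picture, depth): 400x640x3 uint8, blue, green, red; 400x640 float32, m along the optical axis (not along the pixel's ray), 0 where there is no reading.
- bot.camera_model(name): a dict with "intrinsics" (3x3 intrinsics, pixels), "R" (3x3) and "t" (3): a world point X has camera coordinates R X + t. Camera axes: x right, y down, z forward; pixel columns grow to the right and rows downward; lengths in m; the calibration is good to about 2 mm. A picture is of the moment at which its call begins: read the wrist's pose just before it. camera_model takes no time and is no camera call; for the wrist camera it gives the pose at the moment of the call.
- bot.hand_in(): hands the job in; it is judged then, once.
Trained networks look in the newest picture that a camera, given by its name, has taken for a name from the list of things; names that differ only in an ending like _2 or _b are one class to them, and where a whole thing is asked for, a point or a joint stands for the part that bears it (a point fixed in the world has none). Each returns a list of dicts, best first, with "score" (0 to 1); they miss things now and then, are a little off and sometimes report something else, mostly with a low value. They report only what shows in the picture. A call takes as long as a camera call. They do not tell look-alikes from the thing itself.
- bot.boxes_of(name, camera): "at" ([column, row] in pixels, amid what is visible of it).
- bot.trace(name, camera): "mask" (400x640 bool, what is visible of it) and "at" ([column, row] in pixels, amid what is visible of it).
- bot.pinpoint(name, camera): "at" ([column, row] in pixels: a listed point, or the origin of a listed thing).
The state is a dict: "t": time; "q": joint angles; "joint_vel": joint speeds; "joint_torque": joint torques, N m; "eef_pos": TCP position; "tool_rot": TCP orientation; "contact_force": force on the tool from outside, world axes, zero at the start; "torque": the same for the moment, N m; "gripper_width": opening from 0.0 (shut) to 1.0 (fully open); "grasp_force": force on a finger pad.
Only numpy, scipy, OpenCV 4.12 (cv2) and the standard library are available. Lean on these libraries where they do the work, as an engineer would, in place of code of your own. Each camera call takes 0.05 s, during which the arm holds its last target. There are 200 camera calls.

## Working session

There is one attempt and no reset: what is moved stays moved. The work goes in short steps, Python scripts to look and compute and a shell command to move; the robot and the scene stay as the last step left them, time stands still between calls to the robot, and variables do not carry over. Pictures are saved under pics/ and viewed, at most 10 in all, crops included, and the job is handed in when it is done.

```bash
mkdir -p pics; cat > h.py <<'E'
import numpy as np, cv2
from station import bot
def world(cam,px,depth=None,z=None,M=None):
    m=M or bot.camera_model(cam);K=np.array(m["intrinsics"]);R=np.array(m["R"]);t=np.array(m["t"]).ravel()
    r=np.linalg.solve(K,[px[0],px[1],1.0]);c=-R.T@t;d=R.T@r
    s=depth if z is None else (z-c[2])/d[2]
    return c+s*d
def proj(cam,X,M=None):
    m=M or bot.camera_model(cam);p=np.array(m["intrinsics"])@(np.array(m["R"])@np.array(X)+np.array(m["t"]).ravel());return p[:2]/p[2]
E
python3 - <<'E'
from h import *
o=bot.get_obs();print(o)
for c in("scene","top"):
    im,d=bot.read_camera(c);cv2.imwrite(f"pics/{c}0.png",im);np.save(f"{c}0.npy",d)
    m=bot.camera_model(c);print(c,-np.array(m["R"]).T@np.array(m["t"]).ravel(), m["R"],m["intrinsics"][0])
    for n,z in(("pin_head",.088),("mould_top",.043),("top_hole",.068),("crank_grip",.217),("end_stop",.018),("press",0.),("pin_block",0.)):
        for r in bot.pinpoint(n,c)[:3]:print(c,n,np.round(r["at"]),round(r["score"],2),world(c,r["at"],z=z).round(4))
E
```

```text
{'t': 0.0, 'q': array([ 1.20590454,  0.47779619,  0.02235102,  1.55646418, -0.01148637,
        1.1092934 , -0.08308873]), 'joint_vel': array([ 4.18959678e-05, -2.16213484e-04,  4.55753184e-04,  1.91996483e-04,
       -1.09401239e-03, -4.54195354e-04,  5.02413125e-04]), 'joint_torque': array([-9.92884998e-04, -5.96445894e+01,  1.60778783e+00, -2.81196249e+01,
        1.24112071e-02,  9.38688027e-03,  3.48949072e-06]), 'eef_pos': array([ 0.17136478, -0.65259569,  0.4037229 ]), 'tool_rot': array([-8.95783889e-04,  9.91766306e-01,  1.28057626e-01, -1.93133590e-04]), 'contact_force': array([-0.04871719,  0.15642105, -0.65147868]), 'torque': array([ 0.03032743,  0.04061035, -0.00749126]), 'grasp_force': 0.0, 'gripper_width': 0.9975379045120453}
scene [ 1.18180317 -0.09024537  0.75148304] [[ 0.11489724  0.99330093  0.01232425]
 [ 0.68115852 -0.0697485  -0.72880602]
 [-0.7230641   0.09213257 -0.6846093 ]] [363.23908439   0.         314.58183856]
scene pin_head [141. 212.] 0.72 [ 0.4882 -0.4466  0.088 ]
scene pin_head [172. 219.] 0.69 [ 0.522 -0.364  0.088]
scene pin_head [136. 236.] 0.5 [ 0
[... 852 characters left out ...]
n_head [427. 212.] 0.54 [ 0.5326 -0.3668  0.088 ]
top pin_head [458. 232.] 0.43 [ 0.4731 -0.4635  0.088 ]
top mould_top [360. 165.] 0.82 [ 0.688  -0.1545  0.043 ]
top mould_top [279. 266.] 0.81 [0.338  0.0919 0.043 ]
top mould_top [311. 213.] 0.56 [0.516  0.0011 0.043 ]
top top_hole [269. 262.] 0.86 [0.3482 0.1229 0.068 ]
top top_hole [361. 177.] 0.86 [ 0.6394 -0.157   0.068 ]
top top_hole [426. 212.] 0.65 [ 0.5342 -0.3697  0.068 ]
top crank_grip [271. 175.] 0.62 [0.5893 0.1195 0.217 ]
top end_stop [252. 200.] 0.97 [0.5548 0.2032 0.018 ]
top press [270. 205.] 0.67 [0.5423 0.1436 0.    ]
top press [310. 146.] 0.31 [0.7611 0.0214 0.    ]
top pin_block [420. 218.] 0.73 [ 0.5257 -0.3646  0.    ]
```

View pics/scene0.png

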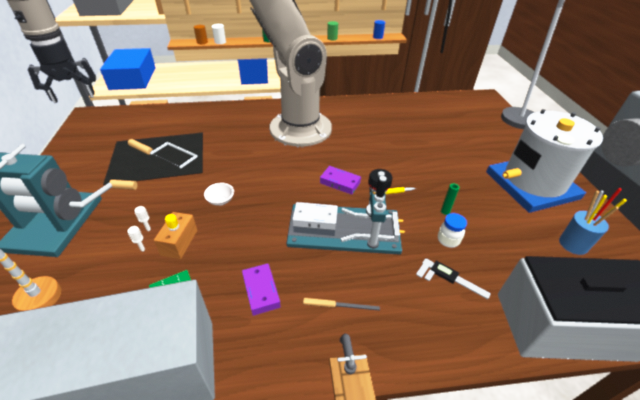

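View pics/top0.png

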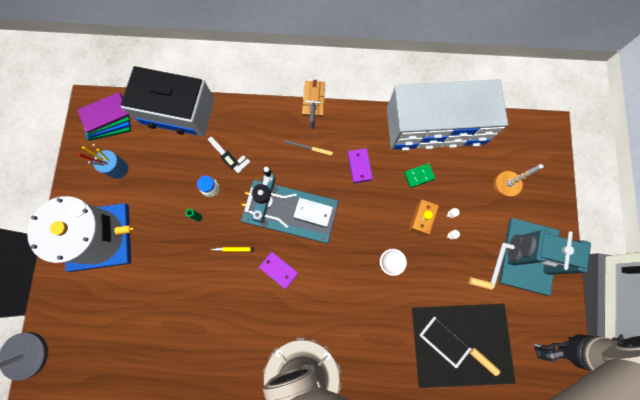

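The yellow-headed pin is at scene (172,219) and top (428,213). The two white look-alikes beside it are not meant. The mould is the bright block on the press, at scene (315,215) and top (313,211); the purple blocks at scene (340,180) and (261,288) are look-alikes. I'll move above the pin and confirm close up with the wrist camera.

```bash
python3 -m pendant '[[0.06,0.035,-0.0156,0,0],[0.06,0.035,-0.0156,0,0],[0.06,0.035,-0.0156,0,0],[0.06,0.035,-0.0156,0,0],[0.06,0.035,-0.0156,0,0],[0.06,0.035,-0.0156,0,0],[0.06,0.035,-0.0156,0,0],[0.06,0.035,-0.0156,0,0],[0.06,0.035,-0.0156,0,0],[0.06,0.035,-0.0156,0,0],[0.06,0,0,0,0],[0.06,0,0,0,0]]'
python3 - <<'E'
from h import *
o=bot.get_obs();print(o["eef_pos"],o["tool_rot"],o["contact_force"])
M=bot.camera_model("wrist");im,d=bot.read_camera("wrist");cv2.imwrite("pics/w1.png",im)
print(-np.array(M["R"]).T@np.array(M["t"]).ravel(),np.round(M["R"],2),M["intrinsics"][0])
for n,z in(("pin_head",.082),("pin_shoulder",.060),("pin_block",0.)):
    for r in bot.pinpoint(n,"wrist")[:3]:print(n,np.round(r["at"]),round(r["score"],2),world("wrist",r["at"],z=z,M=M).round(4))
for r in bot.trace("pin","wrist")[:3]:
    k=r["mask"];dd=d[k];dd=dd[dd>0];print("pin",r["at"],round(r["score"],2),k.sum(),np.percentile(dd,[2,10,50]) if len(dd) else 0)
E
```

```text
t: 1.8
eef_pos: [0.4729, -0.4105, 0.4047]
tool_rot: [-0.0, 0.991, 0.131, 0.001]
contact_force: [-0.5, -1.2, 0.4]
gripper_width: 0.704
grasp_force: 0.0
[ 0.47287396 -0.41049898  0.40472878] [-3.59775030e-04  9.91381868e-01  1.31002137e-01  5.50718155e-04] [-0.49544936 -1.21268295  0.37195777]
[ 0.53903926 -0.39297841  0.37400438] [[ 0.26 -0.97 -0.  ]
 [-0.93 -0.25  0.28]
 [-0.27 -0.07 -0.96]] [282.38419023   0.         319.59226364]
pin_head [356. 196.] 0.79 [ 0.471  -0.4512  0.082 ]
pin_head [291. 124.] 0.72 [ 0.525  -0.3672  0.082 ]
pin_head [376. 135.] 0.56 [ 0.5375 -0.4522  0.082 ]
pin_shoulder [357. 190.] 0.88 [ 0.4721 -0.4548  0.06  ]
pin_shoulder [295. 128.] 0.87 [ 0.5213 -0.3701  0.06  ]
pin_shoulder [375. 130.] 0.67 [ 0.5417 -0.4541  0.06  ]
pin_block [298. 128.] 0.67 [ 0.5191 -0.3688  0.    ]
pin [293.2, 130.0] 0.96 531 [0.26717218 0.26809993 0.27050394]
pin [377.2, 134.5] 0.84 562 [0.2844584  0.28555054 0.2881836 ]
pin [362.3, 196.3] 0.83 540 [0.30344868 0.30438003 0.30758977]
```

View pics/w1.png

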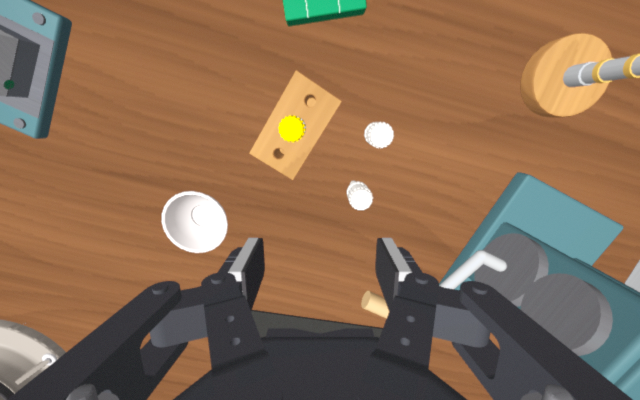

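The yellow head at (291,128) stands in the middle hole of the wooden block. The two white ones at (379,134) and (359,196) stand on the bench and are look-alikes. I'll check the crop and refine the position from the yellow mask.

```bash
cat >> h.py <<'E'
def yellow(cam,M,im,d,z,near=None):
    h=cv2.cvtColor(im,cv2.COLOR_BGR2HSV);m=cv2.inRange(h,(22,130,90),(36,255,255))
    n,l,s,c=cv2.connectedComponentsWithStats(m)
    out=[]
    for i in range(1,n):
        if s[i,4]>60:
            out.append((world(cam,c[i],z=z,M=M).round(4),c[i].round(1),int(s[i,4])))
    return out
def totool(dw):
    q=bot.get_obs()["tool_rot"]
    from scipy.spatial.transform import Rotation as Ro
    return Ro.from_quat([q[1],q[2],q[3],q[0]]).inv().apply(dw)
E
python3 - <<'E'
from h import *
M=bot.camera_model("wrist");im,d=bot.read_camera("wrist")
for r in yellow("wrist",M,im,d,.092):print(r, world("wrist",r[1],depth=float(d[int(r[1][1]),int(r[1][0])]),M=M))
c=im[60:240,220:420];cv2.imwrite("pics/crop1.png",cv2.resize(c,None,fx=3,fy=3,interpolation=cv2.INTER_CUBIC))
E
```

```text
(array([ 0.5218, -0.369 ,  0.092 ]), array([287.2, 123. ]), 591) [ 0.5220086  -0.36934519  0.09591407]
```

View pics/crop1.png

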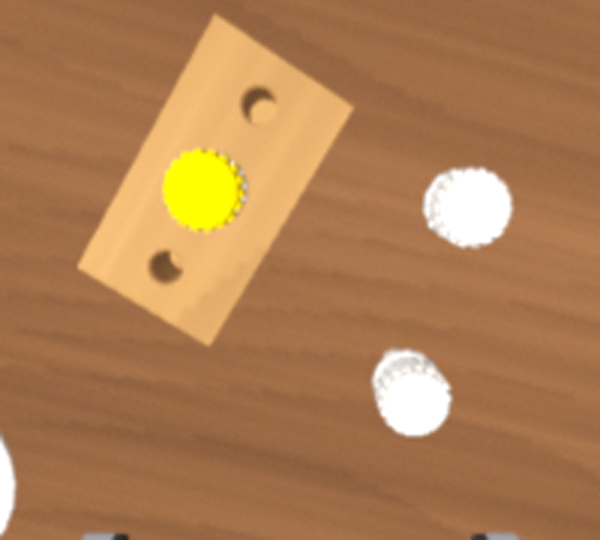

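The crop shows the yellow-headed pin in the middle hole of its three-hole wooden block, so it is the right one; the white ones stand free on the bench. Now I'll work out the move.

```bash
python3 - <<'E'
from h import *
p=bot.get_obs()["eef_pos"];print(p,totool(np.array([.522,-.369,.30])-p).round(4))
E
```

```text
[ 0.46912513 -0.41435587  0.40473624] [ 0.0626 -0.0306  0.1047]
```

```bash
python3 -m pendant '[[0.06,0.0157,-0.0077,0.026,0],[0.06,0.0157,-0.0077,0.026,0],[0.06,0.0157,-0.0077,0.026,0],[0.06,0.0157,-0.0077,0.026,0],[0.06,0,0,0,0],[0.06,0,0,0,0],[0.06,0,0,0,0],[0.06,0,0,0,0]]'
python3 - <<'E'
from h import *
p=bot.get_obs()["eef_pos"]
M=bot.camera_model("wrist");im,d=bot.read_camera("wrist");cv2.imwrite("pics/w2.png",im)
for r in yellow("wrist",M,im,d,.096):print(r)
for n,z in(("pin_head",.082),):
    for r in bot.pinpoint(n,"wrist")[:3]:print(n,np.round(r["at"]),round(r["score"],2),world("wrist",r["at"],z=z,M=M).round(4))
print(p,totool(np.array([.522,-.369,.241])-p).round(4))
E
```

```text
t: 2.77
eef_pos: [0.5226, -0.3692, 0.3024]
tool_rot: [0.001, 0.992, 0.127, 0.001]
contact_force: [-1.0, -0.3, -0.1]
gripper_width: 0.702
grasp_force: 0.0
(array([ 0.5257, -0.3676,  0.096 ]), array([317.1, 219.6]), 1314)
pin_head [435. 218.] 0.81 [ 0.5427 -0.4501  0.082 ]
pin_head [315. 217.] 0.58 [ 0.5224 -0.3666  0.082 ]
[ 0.52263566 -0.36922665  0.30237952] [-0.0006 -0.0005  0.0614]
```

View pics/w2.png

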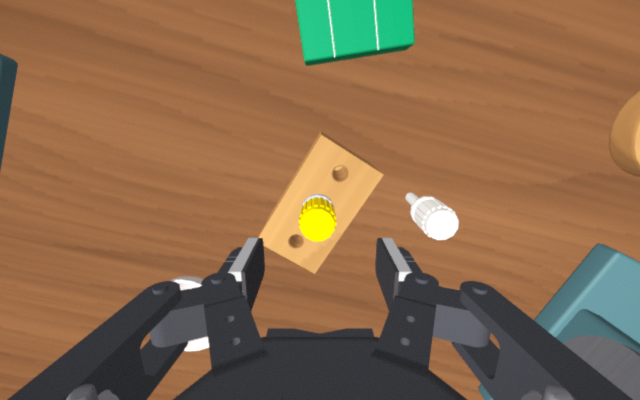

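The yellow head at (317,222) is centred between the fingers. I'll descend and grip.

```bash
python3 -m pendant '[[0.06,0.0007,-0.0005,0.018,0],[0.06,0,0,0.018,0],[0.06,0,0,0.015,0],[0.06,0,0,0.009,0],[0.06,0,0,0,0],[0.06,0,0,0,0],[0,0,0,0,0],[0,0,0,0,0],[0,0,0,0,0],[0,0,0,0,0],[0,0,0,0,0],[0,0,0,0,0]]' 60
python3 -m pendant '[[0,0,0,-0.01,0],[0,0,0,-0.02,0],[0,0,0,-0.025,0],[0,0,0,-0.03,0],[0,0,0,-0.035,0],[0,0,0,-0.03,0],[0,0,0,0,0],[0,0,0,0,0],[0,0,0,0,0]]'
python3 - <<'E'
from h import *
p=bot.get_obs()["eef_pos"]
for c in("top","scene"):
    M=bot.camera_model(c);im,d=bot.read_camera(c);np.save(f"{c}1.npy",d);cv2.imwrite(f"pics/{c}1.png",im)
    for n,z in(("top_hole",.068),("mould_top",.043),("end_stop",.018),("press",0),("ram",.078),("crank_grip",.217)):
        for r in bot.pinpoint(n,c)[:4]:print(c,n,np.round(r["at"],1),round(r["score"],2),world(c,r["at"],z=z,M=M).round(4))
print(p)
E
```

```text
t: 3.87
eef_pos: [0.5242, -0.367, 0.242]
tool_rot: [0.001, 0.992, 0.128, 0.001]
contact_force: [-1.5, 1.0, 7.7]
gripper_width: 0.26
grasp_force: 58.8
t: 4.62
eef_pos: [0.5234, -0.3664, 0.3903]
tool_rot: [-0.0, 0.992, 0.128, -0.0]
contact_force: [0.3, 0.4, -1.5]
gripper_width: 0.26
grasp_force: 59.5
top top_hole [310.3 215.5] 0.67 [0.5029 0.0024 0.068 ]
top top_hole [266.7 261.2] 0.62 [0.35   0.1297 0.068 ]
top top_hole [360.7 176.3] 0.6 [ 0.6426 -0.1546  0.068 ]
top top_hole [324.6 213.9] 0.57 [ 0.5107 -0.0432  0.068 ]
top mould_top [311.8 212.7] 0.87 [ 0.5168 -0.0012  0.043 ]
top mould_top [282.3 267. ] 0.65 [0.336  0.0818 0.043 ]
top mould_top [361.4 166.2] 0.6 [ 0.685  -0.1579  0.043 ]
top end_stop [253.3 200.7] 0.94 [0.5509 0.1985 0.018 ]
top end_stop [422.2 218.4] 0.59 [ 0.5233 -0.3689  0.018 ]
top press [270.1 204.2] 0.81 [0.5457 0.1435 0.    ]
top press [324. 216.] 0.46 [ 0.5157 -0.0418  0.    ]
top ram [269.3 200. ] 0.63 [0.544  0.1367 0.078 ]
top crank_grip [271.  172.4] 0.95 [0.5972 0.1195 0.217 ]
scene top_hole [351.7 180.6] 0.81 [0.3996 0.117  0.068 ]
scene top_hole [368.6 234.2] 0.72 [0.6059 0.1202 0.068 ]
scene top_hole [298.3 208.8] 0.68 [ 0.4989 -0.0464  0.068 ]
scene top_hole [257.7 270.9] 0.61 [ 0.687  -0.1538  0.068 ]
scene mould_top [341.7 183.8] 0.88 [0.3824 0.0922 0.043 ]
scene mould_top [258.3 292.9] 0.81 [ 0.7281 -0.1549  0.043 ]
scene end_stop [394.  226.4] 0.84 [0.5434 0.2109 0.018 ]
scene end_stop [156.8 184.6] 0.35 [ 0.301  -0.4624  0.018 ]
scene press [368. 231.] 0.85 [0.537 0.142 0.   ]
scene ram [375.8 215. ] 0.84 [0.552  0.1502 0.078 ]
scene crank_grip [381.6 188. ] 0.84 [0.6017 0.1332 0.217 ]
scene crank_grip [368.7 231.9] 0.64 [0.7256 0.0758 0.217 ]
scene crank_grip [296.9 209.1] 0.64 [ 0.6483 -0.0589  0.217 ]
scene crank_grip [165.9 194. ] 0.34 [ 0.5735 -0.336   0.217 ]
[ 0.5233726  -0.36642716  0.39034255]
```

```bash
python3 -m pendant '[[0,0.0074,-0.0365,0,0],[0,0.0074,-0.0365,0,0],[0,0.0074,-0.0365,0,0],[0,0.0074,-0.0365,0,0],[0,0.0074,-0.0365,0,0],[0,0.0074,-0.0365,0,0],[0,0.0074,-0.0365,0,0],[0,0.0074,-0.0365,0,0],[0,0.0074,-0.0365,0,0],[0,0.0074,-0.0365,0,0],[0,0,0,0,7],[0,0,0,0,7]]'
python3 -m pendant '[[0,0,0,0,7],[0,0,0,0,7],[0,0,0,0,7],[0,0,0,0,7],[0,0,0,0,7],[0,0,0,0,7],[0,0,0,0,7],[0,0,0,0,7],[0,0,0,0,7],[0,0,0,0,7],[0,0,0,0,7],[0,0,0,0,7]]'
python3 -m pendant '[[0,0,0,0,7],[0,0,0,0,7],[0,0,0,0,3],[0,0,0,0,0],[0,0,0,0,0],[0,0,0,0,0]]'
cat >> h.py <<'E'
def look(n,names):
    o=bot.get_obs();M=bot.camera_model("wrist");im,d=bot.read_camera("wrist");cv2.imwrite(f"pics/{n}.png",im);np.save(f"{n}.npy",d)
    print(o["eef_pos"].round(4),o["tool_rot"].round(4),o["q"].round(2))
    for a,z in names:
        for r in bot.pinpoint(a,"wrist")[:3]:print(a,np.round(r["at"],1),round(r["score"],2),world("wrist",r["at"],z=z,M=M).round(4))
    return o,M,im,d
E
python3 - <<'E'
from h import *
o,M,im,d=look("w3",[("top_hole",.068),("mould_top",.043),("end_stop",.018),("ram",.08),("pin_tip",.165)])
E
```

```text
t: 6.32
eef_pos: [0.5025, 0.0081, 0.3911]
tool_rot: [-0.0, 1.0, 0.006, 0.0]
contact_force: [0.5, -0.8, -0.5]
gripper_width: 0.258
grasp_force: 59.6
t: 7.32
eef_pos: [0.5033, 0.0033, 0.3876]
tool_rot: [0.003, 0.792, -0.61, -0.003]
contact_force: [0.5, -0.2, -1.0]
gripper_width: 0.262
grasp_force: 59.6
t: 7.82
eef_pos: [0.5043, 0.0038, 0.3827]
tool_rot: [0.007, 0.743, -0.669, -0.008]
contact_force: [0.0, -0.8, -0.8]
gripper_width: 0.261
grasp_force: 59.6
[0.5043 0.0038 0.3827] [ 0.0073  0.7431 -0.6691 -0.0076] [-0.71  0.26  0.7   2.01 -0.21  0.96 -2.95]
top_hole [418.  280.4] 0.77 [0.3715 0.1011 0.068 ]
top_hole [312.7 139.9] 0.67 [ 0.5077 -0.0447  0.068 ]
top_hole [320.6 218.4] 0.43 [0.4913 0.0364 0.068 ]
mould_top [303.2 176. ] 0.73 [ 0.5142 -0.0025  0.043 ]
mould_top [431.1 252.7] 0.58 [0.3511 0.0766 0.043 ]
mould_top [152.9  11.9] 0.57 [ 0.6695 -0.1456  0.043 ]
pin_tip [323.1 216.4] 0.82 [ 0.4959 -0.0005  0.165 ]
```

View pics/w3.png

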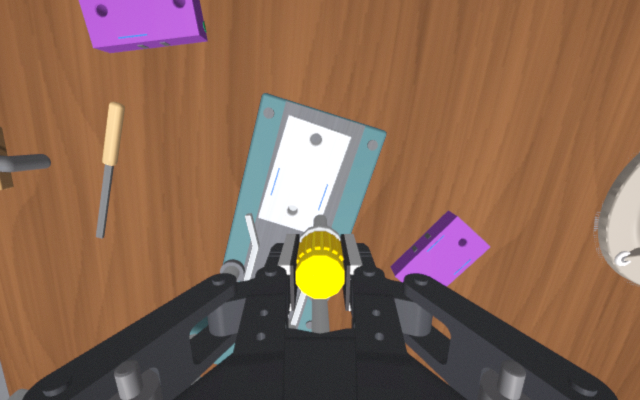

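The pin is held upright in the jaws, at (320,250). The mould is at (305,175), with the rear pin hole at (315,139) and the front mark at (292,211). The press base's loading-end corners are at (265,94) and (385,131). Joint 7 is near its limit, so I'll turn back. First I want the press and mould directions.

```bash
python3 -m pendant '[[0,0,0,0,-5],[0,0,0,0,-5],[0,0,0,0,-5],[0,0,0,0,0],[0,0,0,0,0],[0,0,0,0,0]]'
python3 - <<'E'
from h import *
o,M,im,d=look("w4",[("top_hole",.068),("end_stop",.018),("pin_tip",.165)])
# bright top of mould by height
v,u=np.mgrid[0:400,0:640];K=np.array(M["intrinsics"]);R=np.array(M["R"]);t=np.array(M["t"]).ravel()
P=np.stack([(u-K[0,2])/K[0,0]*d,(v-K[1,2])/K[1,1]*d,d],-1);W=(P-t)@R
def rect(lo,hi,box):
    m=(d>0)&(W[...,2]>lo)&(W[...,2]<hi)&(W[...,0]>box[0])&(W[...,0]<box[1])&(W[...,1]>box[2])&(W[...,1]<box[3])
    x=W[m][:,:2];print(len(x),cv2.minAreaRect(x.astype(np.float32)*1000),np.median(W[m][:,2]));return m
m=rect(.060,.076,(.43,.6,-.12,.06))
g=cv2.cvtColor(im,cv2.COLOR_BGR2GRAY)
n,l,s,c=cv2.connectedComponentsWithStats(((g<150)&cv2.erode(cv2.morphologyEx(m.astype(np.uint8),cv2.MORPH_CLOSE,np.ones((15,15))),np.ones((3,3))).astype(bool)).astype(np.uint8))
for i in range(1,n):
    if s[i,4]>15:print("dark",c[i],s[i,4],world("wrist",c[i],z=.068,M=M))
rect(.013,.024,(.40,.68,-.16,.02))
dt=np.load("top0.npy");M=bot.camera_model("top");K=np.array(M["intrinsics"]);R=np.array(M["R"]);t=np.array(M["t"]).ravel();d=dt
P=np.stack([(u-K[0,2])/K[0,0]*d,(v-K[1,2])/K[1,1]*d,d],-1);W=(P-t)@R
rect(.012,.026,(.40,.68,-.16,.25))
rect(.060,.076,(.43,.6,-.12,.06))
rect(.110,.155,(.4,.7,.05,.25))
rect(.19,.26,(.4,.7,.05,.25))
E
```

```text
t: 8.62
eef_pos: [0.5043, 0.0029, 0.3828]
tool_rot: [0.006, 0.822, -0.569, -0.008]
contact_force: [0.4, -0.4, -0.0]
gripper_width: 0.257
grasp_force: 59.6
[0.5043 0.0029 0.3828] [ 0.0063  0.8224 -0.5688 -0.0084] [-0.67  0.26  0.65  2.01 -0.19  0.96 -2.71]
top_hole [325.5 137.4] 0.74 [ 0.5084 -0.0478  0.068 ]
pin_tip [323.9 216.7] 0.84 [ 0.4962 -0.0018  0.165 ]
6469 ((514.3604736328125, -4.848613739013672), (110.15454864501953, 64.1360092163086), 77.02891540527344) 0.06803375786936
dark [327.78823529 140.45882353] 85 [ 0.50524787 -0.04585303  0.068     ]
dark [285.36666667 204.8       ] 30 [0.52305064 0.03186666 0.068     ]
6204 ((562.7838134765625, -42.573341369628906), (133.63272094726562, 277.6896057128906), 68.29737091064453) 0.018118676730768266
2341 ((552.4044189453125, 39.53871154785156), (253.61595153808594, 398.8134460449219), 0.23064669966697693) 0.01917701108561639
665 ((516.0419311523438, -3.615875244140625), (110.1768569946289, 65.15206146240234), 77.1951675415039) 0.06880257725706355
269 ((538.1932983398438, 148.15634155273438), (35.899505615234375, 148.6800994873047), 79.17587280273438) 0.14729310566732573
390 ((558.2011108398438, 148.68463134765625), (54.09848403930664, 95.47066497802734), 88.49259948730469) 0.2024709735756021
```

```bash
python3 -m pendant '[[0,0,0,0,-7],[0,0.01,0,0,-7],[0,0.015,0,0,-6],[0,0.01,0,0,0],[0,0,0,0,0],[0,0,0,0,0],[0,0,0,0,0]]'
cat >> h.py <<'E'
from scipy.spatial.transform import Rotation as Ro
def rot(o): q=o["tool_rot"];return Ro.from_quat([q[1],q[2],q[3],q[0]])
E
python3 - <<'E'
from h import *
o,M,im,d=look("w5",[("top_hole",.068),("pin_tip",.157)])
A=rot(o);print("z",A.apply([0,0,1]),"x",A.apply([1,0,0]))
tip=o["eef_pos"]+.226*A.apply([0,0,1]);print("tip",tip,proj("wrist",tip,M))
g=np.array([.5052,-.0459,.068]);print("hole px",proj("wrist",g,M))
E
```

```text
t: 9.4
eef_pos: [0.5238, -0.025, 0.3821]
tool_rot: [0.005, 0.909, -0.417, -0.01]
contact_force: [-0.2, 0.2, -0.7]
gripper_width: 0.257
grasp_force: 59.6
[ 0.5238 -0.025   0.3821] [ 0.0049  0.9089 -0.417  -0.0097] [-0.56  0.29  0.59  1.96 -0.19  0.97 -2.31]
top_hole [333.1 334.6] 0.77 [0.3814 0.104  0.068 ]
top_hole [337.3 176.4] 0.63 [ 0.5093 -0.0469  0.068 ]
top_hole [201.8 294.5] 0.28 [0.5357 0.1588 0.068 ]
pin_tip [322.3 217.5] 0.93 [ 0.5155 -0.027   0.157 ]
z [-2.17397455e-02 -8.06770407e-04 -9.99763338e-01] x [ 0.65208198 -0.75802705 -0.01356775]
tip [ 0.51891641 -0.02522491  0.15619723] [317.09254845 216.00955935]
hole px [339.58762154 179.65156648]
```

```bash
python3 -c "
import cv2
im=cv2.imread('pics/w5.png')[80:320,200:440];cv2.imwrite('pics/crop5.png',cv2.resize(im,None,fx=2.5,fy=2.5,interpolation=cv2.INTER_CUBIC))"
```

```text
(no output)
```

View pics/crop5.png

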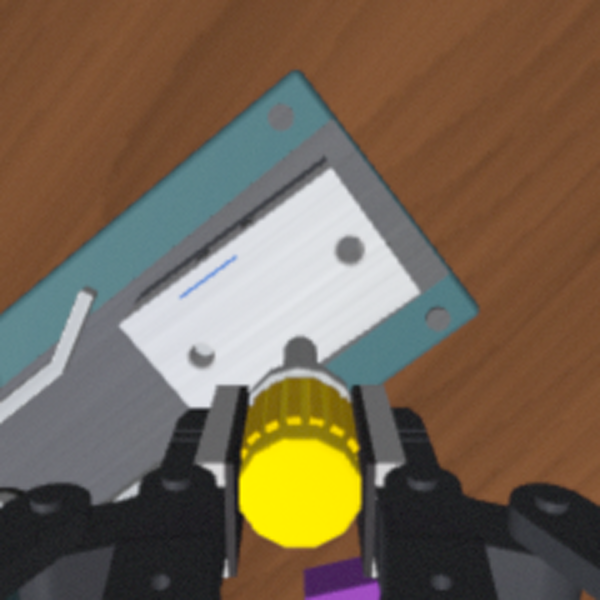

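```bash
python3 -m pendant '[[0,-0.006,0.008,0.02,0],[0,-0.006,0.008,0.02,0],[0,-0.006,0.008,0.02,0],[0,0,0,0.015,0],[0,0,0,0,0],[0,0,0,0,0],[0,0,0,0,0],[0,0,0,0,0]]'
python3 - <<'E'
from h import *
o,M,im,d=look("w6",[("top_hole",.068),("pin_tip",.08)])
A=rot(o);print("z",A.apply([0,0,1]),"x",A.apply([1,0,0]))
Rc=np.array(M["R"]);print("cam x in tool",A.inv().apply(Rc[0]),"z",A.inv().apply(Rc[2]))
c=-Rc.T@np.array(M["t"]).ravel();print("cam pos tool",A.inv().apply(c-o["eef_pos"]))
tip=o["eef_pos"]+.226*A.apply([0,0,1]);print("tip",tip,proj("wrist",tip,M))
g=np.array([.5052,-.0459,.068]);print("hole px",proj("wrist",g,M))
c=im[120:280,240:440];cv2.imwrite("pics/crop6.png",cv2.resize(c,None,fx=4,fy=4,interpolation=cv2.INTER_CUBIC)[:600])
E
```

```text
t: 10.22
eef_pos: [0.4934, -0.0276, 0.3091]
tool_rot: [0.004, 0.909, -0.416, -0.008]
contact_force: [-0.2, -0.6, 0.0]
gripper_width: 0.26
grasp_force: 59.6
[ 0.4934 -0.0276  0.3091] [ 0.0042  0.9093 -0.416  -0.0084] [-0.52  0.34  0.55  2.09 -0.25  0.79 -2.25]
top_hole [314.5 177.7] 0.77 [ 0.507  -0.0457  0.068 ]
top_hole [48.5 35.5] 0.6 [ 0.7002 -0.0047  0.068 ]
pin_tip [321.8 216.9] 0.56 [ 0.4852 -0.0286  0.08  ]
z [-1.87742245e-02 -7.16374108e-04 -9.99823492e-01] x [ 0.65381114 -0.75656677 -0.01173488]
cam x in tool [-7.71969196e-06  9.99999930e-01 -3.74777292e-04] z [-2.76725873e-01  3.58005589e-04  9.60948835e-01]
cam pos tool [0.06967472 0.00173055 0.03082377]
tip [ 0.48911585 -0.0277236   0.08316683] [317.13047175 215.98921661]
hole px [316.54655742 179.00107639]
```

View pics/crop6.png

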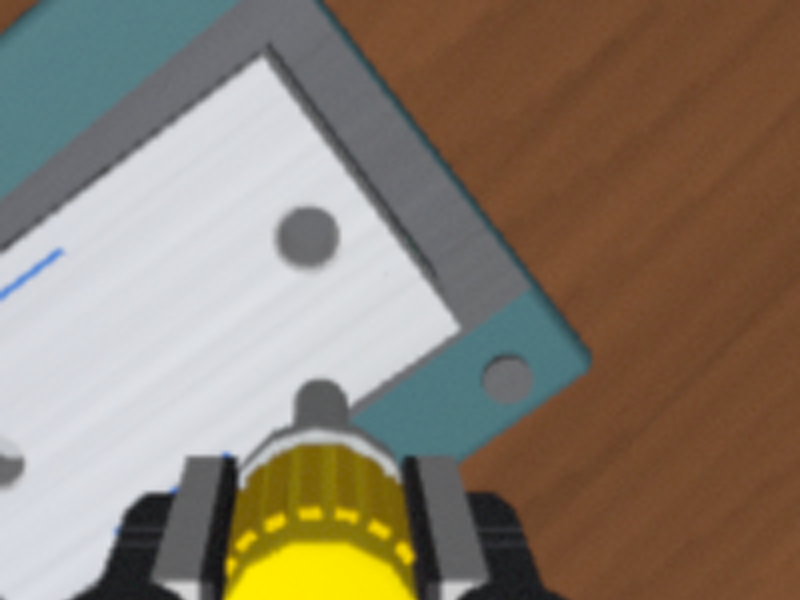

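Hole at image (317,179.5) and shank tip end centred at about (320,220.5). I'll compute the relative move from those two rays.

```bash
python3 - <<'E'
from h import *
M=bot.camera_model("wrist");o=bot.get_obs();A=rot(o).inv()
h=world("wrist",(317,179.5),z=.068,M=M)
for row in(219.5,220.5,221.5):
    t=world("wrist",(320.2,row),z=.0832,M=M);print(h.round(4),t.round(4),"tool",A.apply(h-t+[0,0,.006]).round(4))
print("vertical 10mm",A.apply([0,0,-.01]))
E
```

```text
[ 0.5042 -0.046   0.068 ] [ 0.4852 -0.0273  0.0832] tool [ 0.0267 -0.0023  0.0088]
[ 0.5042 -0.046   0.068 ] [ 0.4847 -0.0267  0.0832] tool [ 0.0275 -0.0023  0.0088]
[ 0.5042 -0.046   0.068 ] [ 0.4842 -0.0261  0.0832] tool [ 0.0282 -0.0023  0.0088]
vertical 10mm [ 0.00012265 -0.00015203  0.00999809]
```

```bash
python3 -m pendant '[[0,0.009,-0.0008,0,0],[0,0.009,-0.0008,0.003,0],[0,0.0093,-0.0007,0.003,0],[0,0,0,0,0],[0,0,0,0,0],[0,0,0,0,0]]'
python3 -m pendant '[[0,0,0,0.004,0],[0,0,0,0.004,0],[0,0,0,0.004,0],[0,0,0,0,0],[0,0,0,0,0]]'
```

```text
t: 10.87
eef_pos: [0.5119, -0.0471, 0.3013]
tool_rot: [0.005, 0.909, -0.416, -0.01]
contact_force: [-0.0, 0.6, -0.4]
gripper_width: 0.265
grasp_force: 59.6
t: 11.28
eef_pos: [0.5116, -0.0466, 0.2893]
tool_rot: [0.005, 0.909, -0.416, -0.01]
contact_force: [-0.1, 0.4, -1.3]
gripper_width: 0.26
grasp_force: 59.6
```

The tip is below the mould's top face with no contact force, so it's in the hole. I'll continue down.

```bash
python3 -m pendant '[[0,0,0,0.004,0],[0,0,0,0.004,0],[0,0,0,0.004,0],[0,0,0,0,0],[0,0,0,0,0]]'
python3 -m pendant '[[0,0,0,0.004,0],[0,0,0,0.004,0],[0,0,0,0.004,0],[0,0,0,0,0],[0,0,0,0,0]]'
```

```text
t: 11.7
eef_pos: [0.5115, -0.0468, 0.2773]
tool_rot: [0.005, 0.909, -0.416, -0.01]
contact_force: [0.2, 0.2, -0.9]
gripper_width: 0.259
grasp_force: 59.5
t: 12.12
eef_pos: [0.5113, -0.0467, 0.2653]
tool_rot: [0.005, 0.909, -0.416, -0.01]
contact_force: [0.8, 1.0, -1.5]
gripper_width: 0.26
grasp_force: 59.5
```

```bash
python3 -m pendant '[[0,0,0,0.004,0],[0,0,0,0.004,0],[0,0,0,0.004,0],[0,0,0,0,0],[0,0,0,0,0]]'
python3 -m pendant '[[0,0,0,0.002,0],[0,0,0,0.002,0],[0,0,0,0.001,0],[0,0,0,0,0],[0,0,0,0,0]]'
```

```text
t: 12.53
eef_pos: [0.5111, -0.0467, 0.2534]
tool_rot: [0.005, 0.909, -0.416, -0.009]
contact_force: [1.6, 1.0, -1.2]
gripper_width: 0.258
grasp_force: 59.5
t: 12.95
eef_pos: [0.5111, -0.0471, 0.2499]
tool_rot: [0.004, 0.909, -0.416, -0.009]
contact_force: [-4.5, 1.5, 16.9]
gripper_width: 0.265
grasp_force: 61.4
```

The pin is seated: TCP z matches the flange on the top half, with 17 N contact. I'll ease the pressure and use the gripped pin to slide the mould most of the way along the bed, flat and level. The rear push will finish it.

```bash
python3 -m pendant '[[0,0,0,-0.0006,0],[0,-0.0032,-0.0039,0,0],[0,-0.0064,-0.0077,0,0],[0,-0.0064,-0.0077,0,0],[0,-0.0064,-0.0077,0,0],[0,-0.0032,-0.0039,0,0],[0,0,0,0,0],[0,0,0,0,0]]'
python3 - <<'E'
from h import *
for c in("top",):
    M=bot.camera_model(c);im,d=bot.read_camera(c)
    v,u=np.mgrid[0:400,0:640];K=np.array(M["intrinsics"]);R=np.array(M["R"]);t=np.array(M["t"]).ravel()
    P=np.stack([(u-K[0,2])/K[0,0]*d,(v-K[1,2])/K[1,1]*d,d],-1);W=(P-t)@R
    m=(d>0)&(W[...,2]>.06)&(W[...,2]<.076)&(W[...,0]>.43)&(W[...,0]<.62)&(W[...,1]>-.12)&(W[...,1]<.12)
    print(m.sum(),cv2.minAreaRect(W[m][:,:2].astype(np.float32)*1000))
E
```

```text
t: 13.62
eef_pos: [0.518, -0.009, 0.25]
tool_rot: [0.005, 0.909, -0.417, -0.008]
contact_force: [-0.3, -4.2, 10.4]
gripper_width: 0.26
grasp_force: 60.7
0 ((0.0, 0.0), (0.0, 0.0), 0.0)
```

```bash
python3 -m pendant '[[0,-0.0032,-0.0039,0,0],[0,-0.0064,-0.0077,0,0],[0,-0.0064,-0.0077,0,0],[0,-0.0064,-0.0077,0,0],[0,-0.0064,-0.0077,0,0],[0,-0.0032,-0.0039,0,0],[0,0,0,0,0],[0,0,0,0,0]]'
python3 - <<'E'
from h import *
o,M,im,d=look("w7",[("end_stop",.018)])
v,u=np.mgrid[0:400,0:640];K=np.array(M["intrinsics"]);R=np.array(M["R"]);t=np.array(M["t"]).ravel()
P=np.stack([(u-K[0,2])/K[0,0]*d,(v-K[1,2])/K[1,1]*d,d],-1);W=(P-t)@R
m=(d>0)&(W[...,2]>.063)&(W[...,2]<.074)&(W[...,0]>.43)&(W[...,0]<.62)&(W[...,1]>-.12)&(W[...,1]<.15)
print(m.sum(),cv2.minAreaRect(W[m][:,:2].astype(np.float32)*1000))
E
```

```text
t: 14.33
eef_pos: [0.5262, 0.0394, 0.25]
tool_rot: [0.006, 0.909, -0.417, -0.008]
contact_force: [-1.4, -7.0, 12.3]
gripper_width: 0.256
grasp_force: 62.7
[0.5262 0.0394 0.25  ] [ 0.0059  0.9088 -0.4171 -0.0081] [-0.58  0.49  0.49  2.05 -0.35  0.7  -2.29]
6080 ((538.12109375, 88.73715209960938), (139.79360961914062, 82.95391845703125), 64.38646697998047)
```

```bash
python3 -m pendant '[[0.05,0,0,0,0],[0.05,0,0,0,0],[0.05,0,0,0,0],[0.05,0,0,-0.015,0],[0.05,0,0,-0.03,0],[0.05,0,0,-0.03,0],[0.05,0.0157,0.02,-0.015,0],[0.05,0.0157,0.02,0,0],[0.05,0.0157,0.02,0,0],[0.05,0,0,0,-7],[0.05,0,0,0,-7]]'
for i in 1 2 3; do :; done
python3 -m pendant '[[0.05,0,0,0,-7],[0.05,0,0,0,-7],[0.05,0,0,0,-7],[0.05,0,0,0,-7],[0.05,0,0,0,-7],[0.05,0,0,0,-7],[0.05,0,0,0,-7],[0.05,0,0,0,-7],[0.05,0,0,0,-7],[0.05,0,0,0,-7],[0.05,0,0,0,-7],[0.05,0,0,0,-7]]'
python3 -m pendant '[[0.05,0,0,0,-7],[0.05,0,0,0,-7],[0.05,0,0,0,-7],[0.05,0,0,0,-7],[0.05,0,0,0,-7],[0.05,0,0,0,-7],[0.05,0,0,0,-7],[0.05,0,0,0,-7],[0.05,0,0,0,-7],[0.05,0,0,0,-7],[0.05,0,0,0,-7],[0.05,0,0,0,-7]]'
python3 -m pendant '[[0.05,0,0,0,-7],[0.05,0,0,0,-7],[0.05,0,0,0,-7],[0.05,0,0,0,-7],[0.05,0,0,0,-7],[0.05,0,0,0,-7],[0.05,0,0,0,-7],[0.05,0,0,0,-7],[0.05,0,0,0,-7],[0.05,0,0,0,-7],[0.05,0,0,0,0],[0.05,0,0,0,0]]'
python3 - <<'E'
from h import *
o=bot.get_obs();A=rot(o);x=A.apply([1,0,0]);print(o["q"].round(2),A.apply([0,0,1]).round(4),np.degrees(np.arctan2(x[1],x[0])))
E
```

```text
t: 15.35
eef_pos: [0.5125, -0.034, 0.3391]
tool_rot: [0.004, 0.954, -0.301, -0.01]
contact_force: [0.1, 0.4, -0.1]
gripper_width: 0.588
grasp_force: 0.0
t: 16.35
eef_pos: [0.5129, -0.0322, 0.3388]
tool_rot: [-0.004, 0.909, 0.416, -0.01]
contact_force: [-0.7, 0.6, -0.2]
gripper_width: 0.591
grasp_force: 0.0
t: 17.35
eef_pos: [0.5129, -0.0323, 0.3388]
tool_rot: [-0.01, 0.397, 0.918, -0.005]
contact_force: [0.2, -0.3, 0.2]
gripper_width: 0.587
grasp_force: 0.0
t: 18.35
eef_pos: [0.513, -0.0326, 0.3389]
tool_rot: [-0.011, -0.196, 0.98, 0.002]
contact_force: [0.2, 0.4, -0.1]
gripper_width: 0.587
grasp_force: 0.0
[ 0.18  0.31 -0.28  1.98  0.11  0.88  1.81] [-2.170e-02 -7.000e-04 -9.998e-01] -157.35874616571064
```

```bash
python3 -m pendant '[[0.05,0,0,0,-7],[0.05,0,0,0,-7],[0.05,0,0,0,-7],[0.05,0,0,0,-7],[0.05,0,0,0,-7],[0.05,0,0,0,-7],[0.05,0,0,0,-7],[0.05,0,0,0,-3],[0.05,0,0,0,0],[0.05,0,0,0,0]]'
python3 - <<'E'
from h import *
o,M,im,d=look("w8",[("top_hole",.068),("pin_head",.090),("end_stop",.018),("ram",.08)])
A=rot(o);x=A.apply([1,0,0]);print(A.apply([0,0,1]).round(4),np.degrees(np.arctan2(x[1],x[0])))
print(yellow("wrist",M,im,d,.104))
print(A.inv().apply([0,0,-1]))
E
```

```text
t: 19.18
eef_pos: [0.5131, -0.0326, 0.3391]
tool_rot: [-0.009, -0.606, 0.795, 0.006]
contact_force: [-1.0, -1.2, 0.4]
gripper_width: 0.589
grasp_force: 0.0
[ 0.5131 -0.0326  0.3391] [-0.0088 -0.6059  0.7955  0.0061] [ 0.32  0.33 -0.45  1.97  0.18  0.9   2.65]
top_hole [320.8 269.2] 0.93 [0.5228 0.0333 0.068 ]
top_hole [128.1  99.7] 0.92 [ 0.6303 -0.1546  0.068 ]
top_hole [485.6 284.6] 0.71 [0.3717 0.0945 0.068 ]
pin_head [323.9 284.6] 0.8 [0.5214 0.0364 0.09  ]
[-2.130e-02 -9.000e-04 -9.998e-01] -105.40891150460448
[(array([0.5192, 0.0275, 0.104 ]), array([324.3, 284.4]), 920), (array([0.4203, 0.1571, 0.104 ]), array([463.6, 376.5]), 79)]
[-0.00651051 -0.02034161  0.99977189]
```

View pics/w8.png

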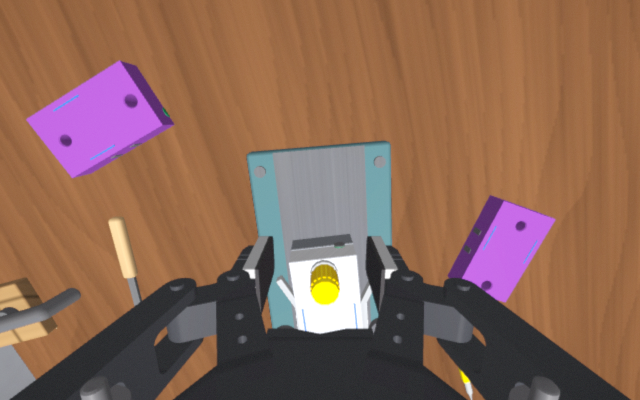

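The wrist view shows the pin seated, with its yellow head at (324,284). The mould's rear face is at about row 245 between the lead-in rails, and the bed lies ahead of the camera. I'll straighten the yaw, lower the fingers behind the rear face and push with both fingers.

```bash
python3 -m pendant '[[0.05,-0.0073,0.001,0,-4],[0.05,-0.0073,0.001,0.02,0],[0.05,-0.0073,0.001,0.02,0],[0.05,-0.0073,0.001,0.02,0],[0.05,0,0,0.02,0],[0.05,0,0,0.02,0],[0.05,0,0,0.015,0],[0.05,0,0,0.008,0],[0.05,0,0,0.004,0],[0.05,0,0,0,0],[0.05,0,0,0,0]]'
python3 - <<'E'
from h import *
o,M,im,d=look("w9",[("pin_head",.090)])
A=rot(o);x=A.apply([1,0,0]);print(A.apply([0,0,1]).round(4),np.degrees(np.arctan2(x[1],x[0])))
E
```

```text
t: 20.35
eef_pos: [0.5131, -0.0033, 0.2127]
tool_rot: [-0.008, -0.635, 0.773, 0.006]
contact_force: [0.2, 0.5, 0.4]
gripper_width: 0.585
grasp_force: 0.0
[ 0.5131 -0.0033  0.2127] [-0.0081 -0.6348  0.7726  0.006 ] [ 0.21  0.53 -0.4   2.05  0.33  0.64  2.53]
[-0.0202 -0.001  -0.9998] -101.18537817502755
```

```bash
python3 -m pendant '[[0.05,-0.006,0,0,0],[0.05,-0.006,0,0,0],[0.05,-0.005,0,0,0],[0.05,-0.005,0,0,0],[0.05,-0.005,0,0,0],[0.05,-0.005,0,0,0],[0.05,-0.005,0,0,0],[0.05,-0.005,0,0,0],[0.05,-0.005,0,0,0],[0.05,-0.005,0,0,0],[0.05,-0.005,0,0,0]]'
python3 -m pendant '[[0.05,-0.005,0,0,0],[0.05,-0.005,0,0,0],[0.05,-0.005,0,0,0],[0.05,-0.003,0,0,0]]'
```

```text
t: 21.37
eef_pos: [0.5221, 0.0504, 0.2115]
tool_rot: [-0.012, -0.634, 0.773, 0.006]
contact_force: [-6.8, -10.3, 8.6]
gripper_width: 0.587
grasp_force: 6.1
t: 21.7
eef_pos: [0.5255, 0.0683, 0.2114]
tool_rot: [-0.012, -0.635, 0.773, 0.006]
contact_force: [-6.8, -9.7, 8.6]
gripper_width: 0.586
grasp_force: 6.3
```

```bash
python3 -m pendant '[[0.05,-0.004,0,0,0],[0.05,-0.004,0,0,0],[0.05,0,0,0,0]]'
python3 - <<'E'
from h import *
o=bot.get_obs();print(o["contact_force"],o["torque"])
im,d=bot.read_camera("scene");cv2.imwrite("pics/s2.png",im)
M=bot.camera_model("scene");print(proj("scene",[.5387,.147,.07],M))
c=im[130:280,260:460];cv2.imwrite("pics/s2c.png",cv2.resize(c,None,fx=4,fy=4,interpolation=cv2.INTER_CUBIC))
for n,z in(("mould_top",.043),("mould_bottom",.018),("end_stop",.018)):
    for r in bot.pinpoint(n,"scene")[:3]:print(n,np.round(r["at"],1),round(r["score"],2),world("scene",r["at"],z=z,M=M).round(4))
E
```

```text
t: 21.95
eef_pos: [0.5271, 0.0766, 0.2114]
tool_rot: [-0.012, -0.635, 0.773, 0.006]
contact_force: [-5.3, -8.4, 6.2]
gripper_width: 0.583
grasp_force: 5.3
[-5.31061518 -8.42591812  6.16391559] [-1.58755758  1.20605315  0.26511518]
[373.01269657 213.58882093]
mould_top [260.7 292. ] 0.83 [ 0.7264 -0.1496  0.043 ]
mould_top [341.8 181.3] 0.71 [0.3711 0.0944 0.043 ]
mould_top [370.4 222. ] 0.65 [0.5432 0.1422 0.043 ]
end_stop [392.2 226.5] 0.79 [0.5433 0.2059 0.018 ]
end_stop [352.2 224.2] 0.63 [0.5235 0.0988 0.018 ]
end_stop [369.4 224.6] 0.19 [0.5299 0.1455 0.018 ]
```

View pics/s2c.png

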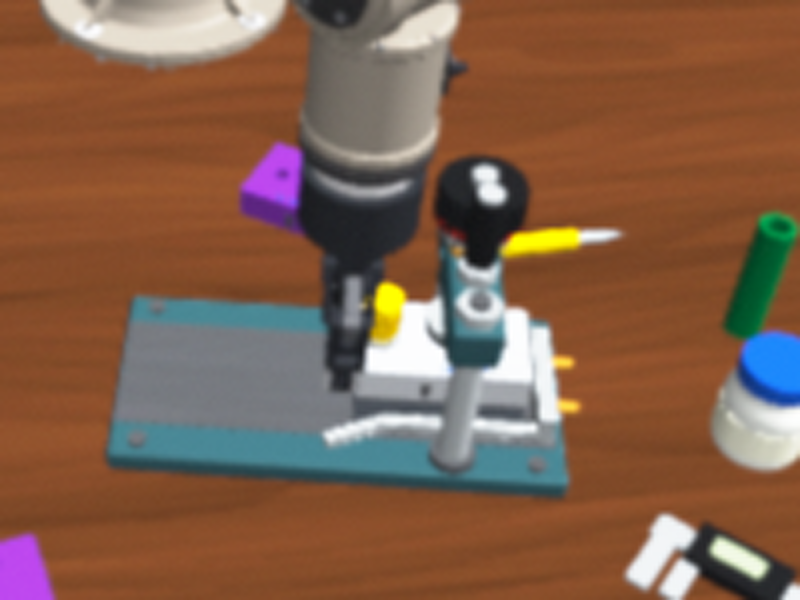

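The crop shows the pinned mould between the rails, a few mm short of the stop bar at crop (540,390). The fingers are squarely behind it and the crank sits clear to the right. I'll nudge it until the force rises.

```bash
python3 -m pendant '[[0.05,-0.002,0,0,0],[0.05,-0.002,0,0,0],[0.05,0,0,0,0]]'
python3 -m pendant '[[0.05,-0.002,0,0,0],[0.05,-0.001,0,0,0],[0.05,0,0,0,0]]'
python3 -m pendant '[[0.05,-0.002,0,0,0],[0.05,-0.001,0,0,0],[0.05,0,0,0,0]]'
```

```text
t: 22.4
eef_pos: [0.5278, 0.0799, 0.2114]
tool_rot: [-0.012, -0.635, 0.773, 0.006]
contact_force: [-6.8, -8.5, 7.9]
gripper_width: 0.586
grasp_force: 6.0
t: 22.65
eef_pos: [0.5284, 0.0826, 0.2114]
tool_rot: [-0.013, -0.635, 0.773, 0.006]
contact_force: [-7.0, -8.4, 8.8]
gripper_width: 0.589
grasp_force: 6.3
t: 22.9
eef_pos: [0.5289, 0.085, 0.2113]
tool_rot: [-0.013, -0.634, 0.773, 0.006]
contact_force: [-7.3, -11.1, 9.4]
gripper_width: 0.587
grasp_force: 5.8
```

```bash
python3 -m pendant '[[0.05,-0.0015,0,0,0],[0.05,-0.001,0,0,0],[0.05,0,0,0,0]]'
python3 -m pendant '[[0.05,-0.0015,0,0,0],[0.05,-0.001,0,0,0],[0.05,0,0,0,0]]'
```

```text
t: 23.15
eef_pos: [0.5292, 0.0856, 0.2112]
tool_rot: [-0.014, -0.634, 0.774, 0.005]
contact_force: [-11.2, -17.9, 13.9]
gripper_width: 0.587
grasp_force: 6.3
t: 23.4
eef_pos: [0.5296, 0.0863, 0.2108]
tool_rot: [-0.015, -0.633, 0.774, 0.005]
contact_force: [-10.4, -23.6, 13.4]
gripper_width: 0.587
grasp_force: 4.2
```

```bash
python3 -m pendant '[[0.05,-0.001,0,0,0],[0.05,0,0,0,0]]'
python3 -m pendant '[[0.05,0.01,0,0,0],[0.05,0.025,0,0,0],[0.05,0.025,0,0,0],[0.05,0.025,0,-0.03,0],[0.05,0.02,0,-0.04,0],[0.05,0.0,0,-0.04,0],[0.05,0.0,0,-0.04,0],[0.05,0,0,0,0],[0.05,0,0,0,0],[0.05,0,0,0,0]]'
python3 - <<'E'
from h import *
v,u=np.mgrid[0:400,0:640]
def cloud(M,d):
    K=np.array(M["intrinsics"]);R=np.array(M["R"]);t=np.array(M["t"]).ravel()
    P=np.stack([(u-K[0,2])/K[0,0]*d,(v-K[1,2])/K[1,1]*d,d],-1);return (P-t)@R
a=np.radians(79.2);ex=np.array([np.cos(a),np.sin(a)]);ey=np.array([-ex[1],ex[0]])
def rep(tag,W,m,col=None):
    p=(W[m][:,:2]-[.5387,.147])@np.stack([ex,ey],1)*1000
    print(tag,m.sum(),"x",np.percentile(p[:,0],[1,50,99]).round(1),"y",np.percentile(p[:,1],[1,50,99]).round(1)) if m.sum() else print(tag,0)
for c in("top","scene","wrist"):
    M=bot.camera_model(c);im,d=bot.read_camera(c);W=cloud(M,d);cv2.imwrite(f"pics/f_{c}.png",im)
    near=(d>0)&(np.hypot(W[...,0]-.535,W[...,1]-.12)<.17)
    z=W[...,2];h=cv2.cvtColor(im,cv2.COLOR_BGR2HSV)
    rep(c+" mouldtop",W,near&(z>.062)&(z<.075)&(h[...,1]<60)&(h[...,2]>130))
    rep(c+" stop bar",W,near&(z>.037)&(z<.047)&(h[...,1]<60))
    rep(c+" crosshd",W,near&(z>.143)&(z<.153))
    rep(c+" >.19",W,near&(z>.19)&(z<.26))
    rep(c+" grip top>.225",W,near&(z>.222)&(z<.26))
    print(c,yellow(c,M,im,d,.104)[:3])
    for n,zz in(("crank_grip",.217),("ram",.078),("end_stop",.018),("mould_top",.043)):
        for r in bot.pinpoint(n,c)[:2]:print(c,n,np.round(r["at"],1),round(r["score"],2),world(c,r["at"],z=zz,M=M).round(4))
E
```

```text
t: 23.57
eef_pos: [0.5297, 0.0865, 0.2108]
tool_rot: [-0.016, -0.632, 0.774, 0.004]
contact_force: [-11.6, -25.5, 14.0]
gripper_width: 0.583
grasp_force: 4.7
t: 24.4
eef_pos: [0.5147, -0.0074, 0.3594]
tool_rot: [-0.008, -0.635, 0.772, 0.006]
contact_force: [-0.0, 0.9, -0.7]
gripper_width: 0.586
grasp_force: 0.0
top mouldtop 259 x [-52.2 -20.8  57.5] y [-33.5  11.3  30.2]
top stop bar 71 x [-53.7  60.8  68.7] y [-53.1  12.1  66.7]
top crosshd 195 x [-15.6  -6.5  18.2] y [-71.   30.7  74.2]
top >.19 389 x [-24.4  -2.8  26.8] y [-67.3  -6.3  26. ]
top grip top>.225 48 x [-13.9  -6.4   4.3] y [-68.9 -59.1 -51.2]
top [(array([0.4142, 0.7838, 0.104 ]), array([ 56.6, 227.3]), 140), (array([0.4203, 0.5822, 0.104 ]), array([121.5, 229.1]), 76), (array([0.3796, 0.2218, 0.104 ]), array([236.1, 249. ]), 138)]
top crank_grip [272.9 172.2] 0.83 [0.5981 0.1141 0.217 ]
top ram [423.2 218.2] 0.75 [ 0.5132 -0.3573  0.078 ]
top ram [267.  202.2] 0.58 [0.5363 0.1435 0.078 ]
top end_stop [252.4 201.5] 0.71 [0.548  0.2012 0.018 ]
top end_stop [281.5 207.1] 0.57 [0.5345 0.1021 0.018 ]
top mould_top [360.6 
[... 1007 characters left out ...]

scene mould_top [340.8 183.5] 0.85 [0.3808 0.0897 0.043 ]
wrist mouldtop 1716 x [-54.4 -37.2  -6.1] y [-32.9   0.8  58.8]
wrist stop bar 480 x [-56.  -53.9  -1.6] y [-65.5  -3.2  66.8]
wrist crosshd 0
wrist >.19 17978 x [-175.4 -167.  -146.7] y [-60.5 -23.   56.2]
wrist grip top>.225 15582 x [-175.4 -167.6 -146.6] y [-60.8 -22.8  56.4]
wrist [(array([0.5302, 0.0964, 0.104 ]), array([317.6, 314.8]), 805), (array([0.4195, 0.1653, 0.104 ]), array([441.1, 352.7]), 203)]
wrist crank_grip [437.4 326.3] 0.2 [0.46   0.0273 0.217 ]
wrist ram [320.3 339.1] 0.46 [0.5371 0.1472 0.078 ]
wrist mould_top [118.7  77.4] 0.77 [ 0.6682 -0.1482  0.043 ]
wrist mould_top [319.7 317.5] 0.63 [0.5371 0.1479 0.043 ]
```

The mould is home: its front is at the stop, the contact force rose there, and its centre is within about 1 mm of the press axis. Next is the crank. I'll rise and move over the grip, which is at about world (0.597, 0.131).

```bash
python3 -m pendant '[[0.05,0,0,-0.04,0],[0.05,0,0,-0.04,0],[0.05,-0.03,-0.0107,0,0],[0.05,-0.03,-0.0107,0,0],[0.05,-0.03,-0.0107,0,0],[0.05,-0.03,-0.0107,0,0],[0.05,-0.03,-0.0107,0,7],[0.045,0,0,0,7],[0.045,0,0,0,7],[0.045,0,0,0,7],[0.045,0,0,0,0],[0.045,0,0,0,0]]'
cat > cr.py <<'E'
from h import *
v,u=np.mgrid[0:400,0:640]
def cloud(M,d):
    K=np.array(M["intrinsics"]);R=np.array(M["R"]);t=np.array(M["t"]).ravel()
    P=np.stack([(u-K[0,2])/K[0,0]*d,(v-K[1,2])/K[1,1]*d,d],-1);return (P-t)@R
def seg(c,lo,hi,cx=(.5396,.1482),rmax=.09,rmin=0):
    M=bot.camera_model(c);im,d=bot.read_camera(c);W=cloud(M,d);r=np.hypot(W[...,0]-cx[0],W[...,1]-cx[1])
    m=(d>0)&(r<rmax)&(r>rmin)&(W[...,2]>lo)&(W[...,2]<hi);p=W[m]
    if len(p)<5: print(c,"few",len(p));return
    (x,y),rr=cv2.minEnclosingCircle(p[:,:2].astype(np.float32));print(c,len(p),"circle",round(x,4),round(y,4),round(rr,4),"z",np.percentile(p[:,2],[5,50,95]).round(4))
E
python3 - <<'E'
from cr import *
o=bot.get_obs();A=rot(o);x=A.apply([1,0,0]);print(o["q"].round(2),o["eef_pos"],A.apply([0,0,1]).round(4),np.degrees(np.arctan2(x[1],x[0])))
for c in("top","wrist"):
    seg(c,.226,.255,rmin=.045);seg(c,.195,.218,rmax=.03)
print(A.inv().apply(np.array([.597,.131,.0])-o["eef_pos"]), A.inv().apply([0,0,-.01]))
E
```

```text
t: 26.15
eef_pos: [0.598, 0.1292, 0.4375]
tool_rot: [-0.01, -0.431, 0.902, 0.004]
contact_force: [-0.3, 0.2, -0.2]
gripper_width: 0.527
grasp_force: 0.0
[ 0.02  0.39 -0.44  1.64  0.17  1.17  2.  ] [0.59804579 0.12916014 0.43747037] [-0.0211 -0.0012 -0.9998] -128.95202540813932
top few 0
top few 0
wrist 844 circle 0.5967 0.1293 0.0099 z [0.2291 0.2409 0.2449]
wrist 3945 circle 0.5374 0.1472 0.028 z [0.1993 0.2013 0.207 ]
[-0.00700594 -0.00487318  0.43739224] [-0.00014247 -0.00015642  0.00999776]
```

```bash
python3 -m pendant '[[0.045,-0.0024,-0.0038,0.015,0],[0.045,0,0,0.02,0],[0.045,0,0,0.015,0],[0.045,0,0,0.007,0],[0.045,0,0,0,0],[0.045,0,0,0,0]]'
python3 -m pendant '[[0,0,0,0,0],[0,0,0,0,0],[0,0,0,0,0],[0,0,0,0,0],[0,0,0,0,0]]' 40
python3 -c "
from h import *
o=bot.get_obs();A=rot(o);print(o['eef_pos'],o['eef_pos']+.155*A.apply([0,0,1]),o['contact_force'])
ax=np.array([.539,.147]);g=(o['eef_pos']+.155*A.apply([0,0,1]))[:2]-ax;r=np.hypot(*g);a0=np.arctan2(g[1],g[0]);print(r,np.degrees(a0))
B=A.inv();p=.062*np.array([np.cos(a0),np.sin(a0)])
for i in range(1,27):
    a=a0-i*np.radians(20);n=.062*np.array([np.cos(a),np.sin(a)]);print(i,(B.apply([*(n-p),-.02*20/360])*1000).round(1));p=n
"
```

```text
t: 26.85
eef_pos: [0.6015, 0.1285, 0.3808]
tool_rot: [-0.01, -0.429, 0.903, 0.004]
contact_force: [0.4, 0.4, 0.1]
gripper_width: 0.531
grasp_force: 0.0
t: 27.27
eef_pos: [0.6016, 0.1289, 0.3816]
tool_rot: [-0.009, -0.429, 0.903, 0.004]
contact_force: [-0.5, 0.8, 4.9]
gripper_width: 0.223
grasp_force: 39.0
[0.60159194 0.12892146 0.381634  ] [0.59863365 0.12887681 0.22666224] [-0.47125374  0.82324671  4.86048432]
0.06232674219203196 -16.904488369051027
1 [21.  -4.6  1.3]
2 [21.3  2.9  1.4]
3 [19.  10.   1.5]
4 [14.5 15.9  1.5]
5 [ 8.1 19.9  1.5]
6 [ 0.8 21.5  1.4]
7 [-6.6 20.5  1.3]
8 [-13.2  17.    1.2]
9 [-18.2  11.5   1.1]
10 [-21.1   4.6   0.9]
11 [-21.3  -2.9   0.8]
12 [-19.1 -10.    0.7]
13 [-14.5 -16.    0.7]
14 [ -8.2 -19.9   0.7]
15 [ -0.9 -21.5   0.8]
16 [  6.6 -20.5   0.9]
17 [ 13.2 -17.    1. ]
18 [ 18.2 -11.5   1.2]
19 [21.  -4.6  1.3]
20 [21.3  2.9  1.4]
21 [19.  10.   1.5]
22 [14.5 15.9  1.5]
23 [ 8.1 19.9  1.5]
24 [ 0.8 21.5  1.4]
25 [-6.6 20.5  1.3]
26 [-13.2  17.    1.2]
```

```bash
python3 -m pendant '[[0,10.5e-3,-2.3e-3,0.7e-3,0],[0,10.5e-3,-2.3e-3,0.7e-3,0],[0,10.6e-3,1.5e-3,0.7e-3,0],[0,10.6e-3,1.5e-3,0.7e-3,0],[0,9.5e-3,5e-3,0.7e-3,0],[0,9.5e-3,5e-3,0.7e-3,0],[0,0,0,0,0]]'
cat > st.py <<'E'
from h import *
o=bot.get_obs();A=rot(o);g=o['eef_pos']+.155*A.apply([0,0,1]);d=g[:2]-[.539,.147];r=np.hypot(*d);a=np.arctan2(d[1],d[0])
f=o['contact_force'];er=d/r;et=np.array([er[1],-er[0]])
print("r",r.round(4),"ang",np.degrees(a).round(1),"wound",np.degrees((np.radians(-16.9)-a)%(2*np.pi)).round(1),"g z",g[2].round(4),"F rad,tan,z",(f[:2]@er).round(1),(f[:2]@et).round(1),f[2].round(1),"q",o["q"].round(2))
E
python3 st.py
```

```text
t: 27.85
eef_pos: [0.5552, 0.0853, 0.3782]
tool_rot: [-0.009, -0.429, 0.903, 0.004]
contact_force: [-1.7, 1.1, 6.7]
gripper_width: 0.223
grasp_force: 39.4
r 0.0633 ang -78.0 wound 61.1 g z 0.2232 F rad,tan,z -1.4 1.4 6.7 q [ 0.09  0.36 -0.44  1.83  0.17  1.01  2.04]
```

```bash
python3 -m pendant '[[0,7.2e-3,7.9e-3,0.75e-3,0],[0,7.2e-3,7.9e-3,0.75e-3,0],[0,4e-3,10e-3,0.75e-3,0],[0,4e-3,10e-3,0.75e-3,0],[0,0.4e-3,10.7e-3,0.7e-3,0],[0,0.4e-3,10.7e-3,0.7e-3,0],[0,-3.3e-3,10.2e-3,0.65e-3,0],[0,-3.3e-3,10.2e-3,0.65e-3,0],[0,0,0,0,0]]'
python3 st.py
```

```text
t: 28.6
eef_pos: [0.4844, 0.1231, 0.374]
tool_rot: [-0.01, -0.43, 0.903, 0.004]
contact_force: [-4.0, -1.0, 10.7]
gripper_width: 0.226
grasp_force: 40.1
r 0.0627 ang -157.3 wound 140.4 g z 0.219 F rad,tan,z 4.1 0.7 10.7 q [ 0.04  0.27 -0.48  1.97  0.14  0.96  1.95]
```

```bash
python3 -m pendant '[[0,-6.6e-3,8.5e-3,0,0],[0,-6.6e-3,8.5e-3,0,0],[0,-9.1e-3,5.7e-3,0.4e-3,0],[0,-9.1e-3,5.7e-3,0.4e-3,0],[0,-10.5e-3,2.3e-3,0.4e-3,0],[0,-10.5e-3,2.3e-3,0.4e-3,0],[0,0,0,0,0]]'
python3 st.py
```

```text
t: 29.18
eef_pos: [0.4934, 0.1857, 0.373]
tool_rot: [-0.008, -0.43, 0.903, 0.004]
contact_force: [-4.3, 2.0, 16.7]
gripper_width: 0.225
grasp_force: 40.7
r 0.0621 ang 141.4 wound 201.7 g z 0.218 F rad,tan,z 4.6 -1.2 16.7 q [-0.06  0.32 -0.5   1.91  0.17  0.98  1.82]
```

```bash
python3 -m pendant '[[0,-10.7e-3,-1.5e-3,-0.5e-3,0],[0,-10.7e-3,-1.5e-3,-0.5e-3,0],[0,-9.5e-3,-5e-3,0,0],[0,-9.5e-3,-5e-3,0,0],[0,0,0,0,0]]'
python3 st.py
```

```text
t: 29.6
eef_pos: [0.53, 0.2076, 0.373]
tool_rot: [-0.009, -0.429, 0.903, 0.004]
contact_force: [-1.5, 0.2, 12.4]
gripper_width: 0.221
grasp_force: 40.5
r 0.0617 ang 101.2 wound 241.9 g z 0.2181 F rad,tan,z 0.5 -1.4 12.4 q [-0.1   0.38 -0.49  1.81  0.2   1.01  1.8 ]
```

```bash
python3 -m pendant '[[0,-7.3e-3,-8e-3,0,0],[0,-7.3e-3,-8e-3,0,0],[0,-4.1e-3,-10e-3,0,0],[0,-4.1e-3,-10e-3,0,0],[0,0,0,0,0]]'
python3 st.py
```

```text
t: 30.02
eef_pos: [0.5726, 0.2011, 0.3727]
tool_rot: [-0.009, -0.428, 0.904, 0.003]
contact_force: [-3.4, -2.4, 16.7]
gripper_width: 0.228
grasp_force: 40.6
r 0.062 ang 60.3 wound 282.8 g z 0.2178 F rad,tan,z -3.8 -1.8 16.7 q [-0.09  0.44 -0.47  1.73  0.22  1.04  1.83]
```

```bash
python3 -m pendant '[[0,-0.45e-3,-10.7e-3,0,0],[0,-0.45e-3,-10.7e-3,0,0],[0,3.3e-3,-10.2e-3,-0.5e-3,0],[0,3.3e-3,-10.2e-3,-0.5e-3,0]]'
python3 st.py
python3 -m pendant '[[0,6.6e-3,-8.5e-3,0,0],[0,6.6e-3,-8.5e-3,0,0],[0,9.1e-3,-5.7e-3,0,0],[0,9.1e-3,-5.7e-3,0,0]]'
python3 st.py
```

```text
t: 30.35
eef_pos: [0.5992, 0.1721, 0.3728]
tool_rot: [-0.009, -0.43, 0.903, 0.005]
contact_force: [-8.2, 1.9, 11.6]
gripper_width: 0.231
grasp_force: 40.1
r 0.0623 ang 23.8 wound 319.3 g z 0.2178 F rad,tan,z -6.8 -5.0 11.6 q [-0.04  0.47 -0.45  1.68  0.22  1.06  1.9 ]
t: 30.68
eef_pos: [0.602, 0.1304, 0.3729]
tool_rot: [-0.008, -0.43, 0.903, 0.005]
contact_force: [-2.0, 5.0, 10.7]
gripper_width: 0.224
grasp_force: 39.8
r 0.0624 ang -15.0 wound 358.1 g z 0.2179 F rad,tan,z -3.2 -4.3 10.7 q [ 0.02  0.45 -0.45  1.7   0.21  1.05  1.97]
```

Tangential force is about 5 N while moving, so the clutch is slipping. A full turn (6.28 rad) against at most 4.4 rad of free travel means at least 1.8 rad of slip. I'll release, rise and verify.

```bash
python3 -m pendant '[[0,0,0,0,0],[0.036,0,0,0,0],[0.036,0,0,0,0],[0.036,0,0,0,0],[0.036,0,0,-0.02,0],[0.036,0,0,-0.03,0],[0.036,0,0,-0.035,0],[0.036,0,0,-0.02,0],[0.036,0,0,0,0],[0.036,0,0,0,0]]'
python3 - <<'E'
from cr import *
seg("wrist",.205,.255,rmin=.045);seg("wrist",.18,.203,rmax=.03)
M=bot.camera_model("scene");im,d=bot.read_camera("scene");W=cloud(M,d)
a=np.radians(79.2);E=np.array([[np.cos(a),-np.sin(a)],[np.sin(a),np.cos(a)]])
m=(d>0)&(abs(W[...,2]-.0685)<.006)&(np.hypot(W[...,0]-.54,W[...,1]-.12)<.13)&(im.min(2)>150)
p=(W[m][:,:2]-[.539,.1475])@E*1000;print("mould x",np.percentile(p[:,0],[1,99]),"y",np.percentile(p[:,1],[1,99]))
for n in("pin_head","ram"):
    for r in bot.pinpoint(n,"scene")[:3]:print(n,r["at"],r["score"],world("scene",r["at"],z=.09 if n=="pin_head" else .068).round(4))
o=bot.get_obs();print(o["contact_force"],o["gripper_width"],o["eef_pos"])
for nm in("wax_block","wax_tube","jar","dish"):
    for r in bot.pinpoint(nm,"scene")[:1]:print(nm,r["at"])
E
```

```text
t: 31.52
eef_pos: [0.6041, 0.1289, 0.4766]
tool_rot: [-0.009, -0.429, 0.903, 0.004]
contact_force: [-0.2, -0.4, -0.8]
gripper_width: 0.421
grasp_force: 0.0
wrist 601 circle 0.5974 0.1302 0.0099 z [0.2099 0.2316 0.2361]
wrist 2882 circle 0.5396 0.1469 0.0297 z [0.1871 0.1924 0.1982]
mould x [-52.6867228   56.76761403] y [-66.45306509  28.99726331]
pin_head [136.0, 236.3] 0.6 [ 0.5732 -0.4377  0.09  ]
pin_head [142.3, 212.5] 0.54 [ 0.4936 -0.4409  0.09  ]
pin_head [359.5, 206.2] 0.52 [0.5276 0.1112 0.09  ]
ram [375.5, 217.0] 0.87 [0.5497 0.1513 0.068 ]
[ 0.90469619 -0.28607781 -0.62970225] 0.4174677591935819 [0.60374689 0.12876273 0.47425981]
wax_block [172.4, 290.2]
wax_tube [444.6, 212.5]
jar [447.4, 237.7]
dish [217.4, 200.7]
```

The crank dropped about 9 mm, within the 6–14 mm gap, and then the clutch slipped roughly 3 rad. The mould is still home and the pin is seated.

```bash
python3 -c "
from station import bot
print(bot.hand_in())"
```

```text
the job is handed in; nothing more can be done
None
```

The job is handed in: the pin is seated through both halves, the mould is home against the end stop, and the press is wound tight with the clutch slipped by about 3 rad and left clamped.

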